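# Mark the third bay and push the stapler home

## Robot

A 7-joint arm with a two-finger parallel gripper is mounted at the origin on the work surface. World frame = base frame: x ahead of the robot, y to its left, z up, the work surface at z = 0. Lengths are in mm, angles in rad, forces in N, time in s.
With the tool pointing down it reaches from about 425 to 1025 mm from the base axis. Payload 9.4 kg.
Tool frame: the origin (TCP) lies between the finger pads; the fingertips stand 11 mm ahead of it and the grasp point (between the pads) lies 8 mm behind it; y points along the fingers, z is the direction in which the jaws open and shut, and the axes are right-handed (so a half turn about y gives the same grasp; the last joint's range is limited). The gripper opens to 93 mm and grips with 3 to 60 N. Pads are 15 mm wide; open, the fingers measure 128 mm over their backs; the gripper's body (75 mm by 188 mm) begins 65 mm behind the grasp point.
Start: joints at [1.057, 0.599, -0.003, 1.599, 0.002, 0.943, -0.08], TCP at [306.696, -656.933, 229.618] pointing down, gripper open.
Joint ranges: [-2.57, 2.57], [-0.35, 1.97], [-1.29, 1.29], [0.11, 2.56], [-1.05, 4.19], [0.11, 1.86], [-2.63, 2.63]. Speed limits (rad/s): [2.22, 2.22, 3.01, 3.01, 3.14, 3.14, 3.14].

## Interface

Orientations are given as a 3x3 rotation matrix whose columns are the frame's x, y, z axes.
In Python, from bench import robot gives the robot as it stands. The module is installed in compiled form; this text tells all that it offers.
- The arm moves only by the shell command python3 -m crank 'ROWS' [FORCE]. ROWS is JSON, a list of rows, each a list of 5 numbers: the closure, from 0 (fully open) to 1 (shut), then the shift along the world's x, y, z in mm, then the turn about the world's z in degrees. In form: [[grip, tx, ty, tz, twist], ...]. A call has exactly 10 rows; each row is the pose to reach, as a shift and turn from the pose commanded when the call began; what a row does not reach only later rows make up. A row lasts 1/8 s, in which the tool goes at most 62.5 mm and 10.7 degrees, less where a joint would pass 70% of its speed; a pose out of reach is approached as far as the arm can. A call with a gripper value outside its range is refused whole. The fingers move at their own pace and stop on an object; FORCE is the grip in N (left out, the last holds). Time passes only in rows, so rows that repeat a pose let the fingers close, or fill a call up. It gives the time, the measured TCP pose, the force and the opening at its end, in the units of the state.
- robot.read_state(): the state, without advancing time (a new reading comes with each control period).
- robot.get_image(name): name is "scene" or "top"; returns a dict with "frame" (400x640x3 uint8, red, green, blue), "camera_matrix" (3x3 intrinsics, pixels), "world_from_camera" (4x4, takes a point from camera to world coordinates). Camera axes: x right, y up, looking along -z (the intrinsics and any distortion apply to the point x, -y, -z); pixel columns grow to the right and rows downward; lengths in mm; the calibration is good to about 2 mm. A picture is of the moment at which its call begins. There is no depth.
- robot.hand_in(): hands the job in, once; it reports no verdict.
The state is a dict: "time": time; "qpos": joint angles; "joint_velocities": joint speeds; "tau": joint torques, N m; "tool_pos": TCP position; "tcp_rot": TCP orientation; "force": force on the tool from outside, world axes, zero at the start; "torque": the same for the moment, N m; "gripper_width": finger opening in mm.
Only numpy, scipy, OpenCV 4.12 (cv2) and the standard library are available. Lean on these libraries where they do the work, as an engineer would, in place of code of your own. Each camera call takes 0.05 s, during which the arm holds its last target.

## Task

Run a fingertip along the rail on the back of the divider rack, pushing the black marker from the end where it is parked past the first and second bays until it stands in line with the third bay. Then push the stapler along the desk into that third bay, fully home against the back board. Only push: do not lift or tip the stapler, and leave everything else on the desk where it is.

Things in the scene. Friction and masses are not known exactly. Their poses are not given: they have to be found in the camera images.
- rack: Grey rack fixed to the desk: 7 upright dividers, 5 mm thick, 50 high, 44 apart, make 6 bays 39 mm wide in a row along y, open above and to the robot (-x); the desk is their floor. Origin: on the desk under the row's middle; x points into the bays, y to the robot's left. Bays count from the +y end, where the marker parks: centres at y = +110, +66, +22 (third, empty), -22, -66, -110 mm
- board_face (a point): Middle of the front face of the rack's back board (8 mm thick, 64 mm high, 269 mm wide), 32 mm above the desk, at rack x = +30 mm, y = 0. The bays end at this face; their mouths are 72 mm in front of it, at rack x = -42 mm. Axes as the rack's
- rail_top (a point): Point on top of the round steel rail, 10 mm thick, that lies along the top of the back board: 74 mm above the desk, at rack x = +34 mm, y = 0. The rail runs along rack y from +168 to -142 mm and has a 14 mm ball at each end. Axes as the rack's
- marker (a joint): Travel of the marker along the rail in m, from its stop near the rail's +y end toward rack -y: 0 puts its middle at rack y = +150 mm, so its y = 150 mm minus travel; 0.128 is in line with the third bay. Range 0 to 0.270. It starts parked between 0 and 0.020, slides against about 1.5 N of friction, and stays where it is left
- marker_top (a point): Middle of the top of the marker: a black plastic tab on the rail, 14 mm wide along the rail, 10 mm thick, upright, its top 114 mm above the desk and 40 mm above the rail's top, with a short pointer toward the bays. Axes as the rack's
- stapler: Small black stapler, loose on the desk before the rack: 95 mm long (x), 32 wide (y), 40 high, 0.11 to 0.22 kg. Origin: centre of its underside; x points to its nose, roughly toward the rack. Its base is 16 mm high over the full 95 x 32 mm; the tail (-x) is a flat upright face 32 wide, 34 high. Home in a bay, its nose touches the back board and its tail stands 23 mm out of the mouth
- stapler_mid (a point): Point on the stapler's centre line, half-way along it, 18 mm above its underside. Home in the third bay it is at rack x = -17.5 mm, y = +22 mm
- eraser: Bystander: eraser 38 x 18 x 12 mm lying in the second bay; origin under its centre
- sharpener: Bystander: pencil sharpener 26 x 16 x 13 mm in the fifth bay; origin under its centre
- mug: Bystander: blue mug of pens, 82 mm across, 95 mm high, pens to 155 mm, handle on its +y side, left of the rack (robot's view); origin under its centre
- tape_dispenser: Bystander: steel tape dispenser 130 x 50 mm, 91 mm high, right of the rack; origin under its centre
- glue_stick: Bystander: upright glue stick 29 mm across, 90 mm high, left of the rack; origin under its centre
Things that resemble listed ones, but are neither listed nor needed, are in the scene too. What is shaped like the stapler but purple is not meant.

How it is judged (in metres and radians):
On the way, in this order (a step that is already met when the one before it is completed fails the run):
1. the marker stands in line with the third bay (value of joint marker between 0.114 and 0.142 m), for 0.2 s.
2. the stapler is fully home in the third bay (x of stapler_mid in the frame of rack above -0.0245 m and y of stapler_mid in the frame of rack between 0.016 and 0.028 m and angle between the x axis of stapler and the x axis of rack, either way round below 0.12 rad and height (world z) of stapler_mid below 0.022 m and angle between stapler_mid's own z axis and vertical below 0.08 rad), for 0.2 s.
At the end, for the whole second after the job is handed in: The marker's middle is within 14 mm of the third bay's centre line; the stapler lies flat on the desk, at rest in the third bay (centre within 6 mm of the bay's centre line, in line with the bay within 0.12 rad), its nose within 7 mm of the back board (all of step 1 and all of step 2 and linear speed of stapler below 0.01 m/s); the robot touches nothing.
It fails at once if the stapler is lifted more than 10 mm or tipped (height (world z) of stapler_mid above 0.028 m or angle between stapler_mid's own z axis and vertical above 0.35 rad).
It fails at once if a bystander is moved more than 20 mm (distance of any of eraser, sharpener, mug, tape_dispenser, glue_stick from where it was at the start of the episode above 0.02 m).
It also fails if it takes over 66 s, if anything falls off the work surface, if the arm or the gripper's body presses on something with over 40 N, if the wrist force passes 120 N, or if a joint passes its speed limit or range.

## Working session

There is one attempt and no reset: what is moved stays moved. The work goes in short steps, Python scripts to look and compute and a shell command to move; the robot and the scene stay as the last step left them, time stands still between calls to the robot, and variables do not carry over. Pictures are saved under pics/ and viewed, and the job is handed in when it is done.

```bash
mkdir -p pics; ls; python3 - <<'E'
from bench import robot
import cv2
s=robot.read_state();print(s)
for n in("scene","top"):
    d=robot.get_image(n);cv2.imwrite(f"pics/{n}0.png",d["frame"][:,:,::-1]);print(d["camera_matrix"],d["world_from_camera"])
    import numpy as np
    np.savez(f"{n}0.npz",**{k:np.array(v) for k,v in d.items()})
    print(d.keys())
E
```

```text
pics
{'time': 0.0, 'qpos': array([ 1.05729756,  0.60011152, -0.00252357,  1.60012298,  0.0018028 ,
        0.94291712, -0.07979366]), 'joint_velocities': array([-0.0008863 , -0.00097695,  0.00028227,  0.00112744,  0.00018017,
        0.00067141, -0.00139552]), 'tau': array([ 6.48559690e-04, -7.65060711e+01,  1.49759866e+00, -2.52352309e+01,
       -5.24031452e-02,  1.70224754e-02,  1.65749761e-04]), 'tool_pos': array([ 306.47651952, -656.51256505,  228.77254721]), 'tcp_rot': array([[-9.06089242e-01, -7.96936768e-04,  4.23085867e-01],
       [-4.23086589e-01,  1.33766656e-03, -9.06088268e-01],
       [ 1.56147238e-04, -9.99998788e-01, -1.54921854e-03]]), 'force': array([-0.09004908, -0.07212447, -0.27021281]), 'torque': array([0.03255797, 0.01058948, 0.05744709]), 'gripper_width': 92.93509928512229}
[[456.81498191   0.         325.98877311]
 [  0.         456.81498191 211.34447014]
 [  0.           0.           1.        ]] [[-3.25487476e-01 -7.01004812e-01  6.34547206e-01  1.38176332e+03]
 [ 9.45510158e-01 -2.47170946e-01  2.11936466e-01  2.33167415e+02]
 [ 8.27315044e-03  6.68953494e-01  7.43258218e-01  1.07268684e+03]
 [ 0.00000000e+00  0.00000000e+00  0.00000000e+00  1.00000000e+00]]
dict_keys(['frame', 'camera_matrix', 'world_from_camera'])
[[430.0791898    0.         322.04467267]
 [  0.         430.0791898  195.26936437]
 [  0.           0.           1.        ]] [[ 1.47622837e-02  9.86057921e-01 -1.65746346e-01  3.68347792e+02]
 [-9.99686399e-01  1.79085453e-02  1.75039075e-02 -2.84780609e+01]
 [ 2.02281426e-02  1.65435971e-01  9.86013064e-01  1.05974209e+03]
 [ 0.00000000e+00  0.00000000e+00  0.00000000e+00  1.00000000e+00]]
dict_keys(['frame', 'camera_matrix', 'world_from_camera'])
```

View pics/scene0.png

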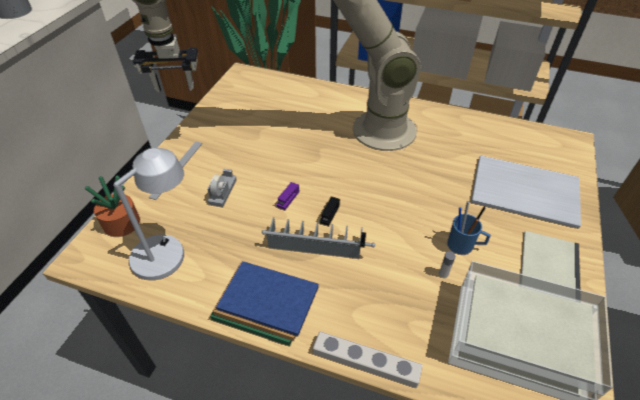

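View pics/top0.png

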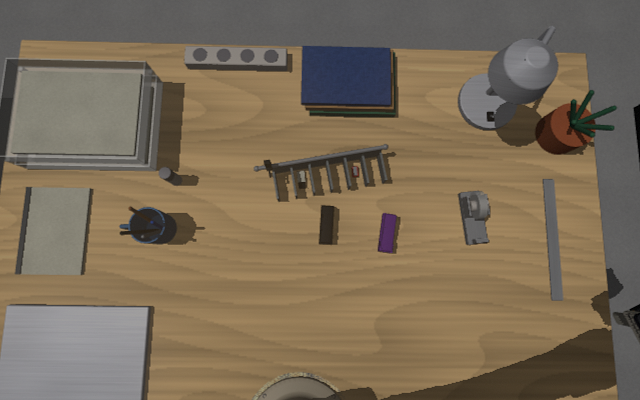

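The top view shows the rack at about (325,170), the marker at (268,167), a black stapler at (328,225) and a purple lookalike at (388,232). The black one fits the description. I'll confirm it in enlarged crops.

```bash
python3 - <<'E'
import cv2
a=cv2.imread("pics/top0.png")[130:265,240:440]; cv2.imwrite("pics/topc.png",cv2.resize(a,None,fx=4,fy=4,interpolation=cv2.INTER_CUBIC))
a=cv2.imread("pics/scene0.png")[165:275,245:395]; cv2.imwrite("pics/scenec.png",cv2.resize(a,None,fx=5,fy=5,interpolation=cv2.INTER_CUBIC))
E
```

```text
(no output)
```

View pics/topc.png

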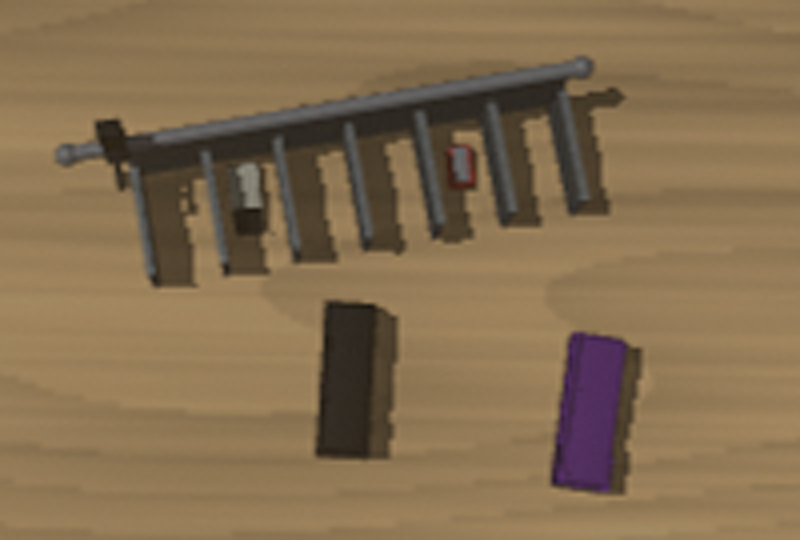

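View pics/scenec.png

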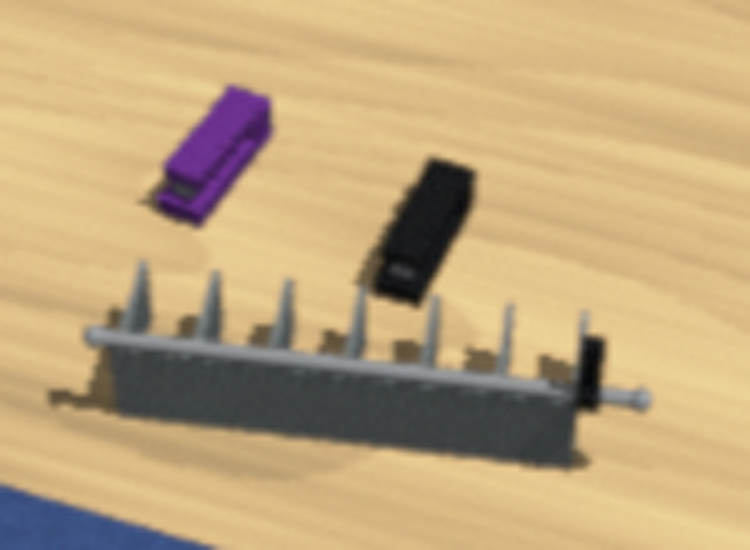

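```bash
cat > h.py <<'E'
import numpy as np,cv2
def ray(c,u,v):
    K=c["camera_matrix"];T=c["world_from_camera"]
    p=np.linalg.solve(K,[u,v,1.]);d=T[:3,:3]@[p[0],-p[1],-p[2]]
    return T[:3,3],d/np.linalg.norm(d)
def onz(c,u,v,z):
    o,d=ray(c,u,v);return o+d*(z-o[2])/d[2]
def tri(c1,p1,c2,p2):
    (a,d),(b,e)=ray(c1,*p1),ray(c2,*p2)
    s=np.linalg.lstsq(np.c_[d,-e],b-a,rcond=None)[0]
    P,Q=a+d*s[0],b+e*s[1];return (P+Q)/2,np.linalg.norm(P-Q)
def crop(p,org,f): return (org[0]+(p[0]+.5)/f-.5, org[1]+(p[1]+.5)/f-.5)
E
python3 - <<'E'
from h import *
np.set_printoptions(precision=1,suppress=True)
t=np.load("top0.npz");s=np.load("scene0.npz")
T=lambda u,v:crop((u,v),(240,130),4)
S=lambda u,v:crop((u,v),(245,165),5)
L=[tri(t,T(66,154),s,S(642,398)),tri(t,T(584,67),s,S(95,335))];print(L)
for P,Q in [((66,154),(642,398)),((584,67),(95,335))]: print(onz(t,*T(*P),69),onz(s,*S(*Q),69))
A,B=[(onz(t,*T(*P),69)+onz(s,*S(*Q),69))[:2]/2 for P,Q in [((66,154),(642,398)),((584,67),(95,335))]]
print("len",np.linalg.norm(A-B))
y=(A-B)/np.linalg.norm(A-B);x=np.array([y[1],-y[0]]);m=(A+B)/2
O=m-13*y-34*x;print("rack O",O,"x",x,"yaw",np.degrees(np.arctan2(x[1],x[0])))
print("bay3 home",O-17.5*x+22*y,"bay3 mouth",O-42*x+22*y)
C=[onz(t,*T(*p),z) for p,z in [((328,301),38),((378,304),38),((317,457),36),((370,458),36)]]
print(np.array(C)); C=np.array(C)[:,:2]
n=(C[0]+C[1])/2;tl=(C[2]+C[3])/2;d=n-tl;print("stapler",(n+tl)/2,np.linalg.norm(d),np.degrees(np.arctan2(d[1],d[0])))
# marker top: top view, scene view
mk=tri(t,T(108,126),s,S(592,340));print("marker",mk)
q=onz(t,*T(108,126),114)[:2]-O;print("marker rack",q@x,q@y)
q=onz(s,*S(592,340),114)[:2]-O;print("marker rack",q@x,q@y)
for p,z in [((151,280),50),((365,245),50),((578,208),50)]:
  q=onz(t,*T(*p),z)[:2]-O;print("div",q@x,q@y)
np.savez("rack.npz",O=O,x=x,y=y)
E
```

```text
[(array([597. , 110.1,  68.3]), np.float64(0.058044774797060376)), (array([ 656.2, -195.9,   68. ]), np.float64(1.076419067080499))]
[596.9 110.1  69. ] [597.6 110.2  69. ]
[ 656.1 -196.2   69. ] [ 656.9 -194.9   69. ]
len 311.3711803136166
rack O [596.  -61.9] x [1.  0.2] yaw 10.974223024674158
bay3 home [574.6 -43.7] bay3 mouth [550.5 -48.3]
[[516.7 -46.   38. ]
 [515.4 -76.   38. ]
 [423.6 -40.9  36. ]
 [423.5 -72.3  36. ]]
stapler [469.8 -58.8] 92.64774897592892 -2.723748851907164
marker (array([603.2,  80.3, 114.1]), np.float64(1.092424481277569))
marker rack 34.185085355931704 138.79729907013495
marker rack 34.13607323826056 137.69830169543357
div -45.88601628738972 132.50852929687665
div -47.02465201889695 3.6461303743267313
div -46.87405360732642 -126.41724026937715
```

The black stapler is confirmed: it is stapler-shaped, lies before the rack and isn't purple. In rack coordinates it's at about (-123, +27), yawed -13.7°. The marker is at y≈138. I'll travel there with the gripper closed.

```bash
python3 -m crank '[[1,19,50,0,-2],[1,38,100,0,-4],[1,57,150,0,-6],[1,76,200,0,-8],[1,95,250,0,-10],[1,114,300,0,-12],[1,133,350,0,-14],[1,152,400,0,-14],[1,171,450,0,-14],[1,190,500,0,-14]]' 20
python3 -m crank '[[1,15,50,0,0],[1,30,100,0,0],[1,45,150,0,0],[1,60,200,0,0],[1,80,240,0,0],[1,99,273,0,0],[1,99,273,-30,0],[1,99,273,-60,0],[1,99,273,-60,0],[1,99,273,-60,0]]'
python3 - <<'E'
from bench import robot
import cv2
for n in("scene","top"):
    cv2.imwrite(f"pics/{n}1.png",robot.get_image(n)["frame"][:,:,::-1])
a=cv2.imread("pics/top1.png")[100:265,200:440];b=cv2.imread("pics/scene1.png")[120:285,230:470]
cv2.imwrite("pics/c1.png",cv2.resize(cv2.vconcat([a,b]),None,fx=1.8*1,fy=1.8,interpolation=cv2.INTER_CUBIC))
s=robot.read_state();print(s["tcp_rot"].round(2),s["gripper_width"],s["tool_pos"])
E
```

```text
time: 1.35
tool_pos: [497.0, -155.2, 229.6]
tcp_rot: [[-0.982, -0.0, 0.191], [-0.191, 0.0, -0.982], [0.0, -1.0, -0.0]]
force: [0.8, -0.5, -0.4]
gripper_width: 1.0
time: 2.6
tool_pos: [596.1, 116.0, 170.3]
tcp_rot: [[-0.982, 0.0, 0.191], [-0.191, 0.0, -0.982], [-0.0, -1.0, -0.0]]
force: [0.4, -0.2, -0.5]
gripper_width: 0.4
[[-0.98  0.    0.19]
 [-0.19  0.   -0.98]
 [-0.   -1.   -0.  ]] 0.3082675856129709 [596.37004218 116.07105847 170.88589033]
```

View pics/c1.png

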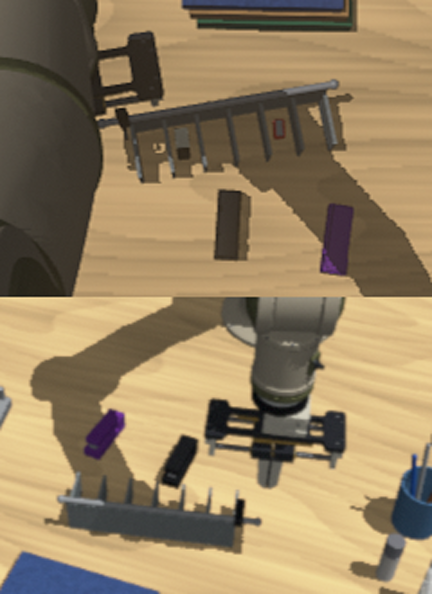

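Closed fingers are above the rail end, on the +y side of the marker. I'll lower them to just over the rail and start the push in rack -y, which is (+0.190,-0.982) in world.

```bash
python3 -m crank '[[1,0,0,-20,0],[1,0,0,-40,0],[1,0,0,-60,0],[1,0,0,-72,0],[1,0,0,-72,0],[1,0,0,-72,0],[1,1,-5,-72,0],[1,2,-10,-72,0],[1,2,-10,-72,0],[1,2,-10,-72,0]]'
python3 - <<'E'
from bench import robot
import cv2
for n in("scene","top"):
    cv2.imwrite(f"pics/{n}2.png",robot.get_image(n)["frame"][:,:,::-1])
a=cv2.imread("pics/top2.png")[130:230,240:400];b=cv2.imread("pics/scene2.png")[175:275,250:410]
cv2.imwrite("pics/c2.png",cv2.resize(cv2.vconcat([a,b]),None,fx=3,fy=3,interpolation=cv2.INTER_CUBIC))
E
```

```text
time: 3.95
tool_pos: [597.7, 106.0, 97.7]
tcp_rot: [[-0.982, 0.0, 0.191], [-0.191, 0.0, -0.982], [-0.0, -1.0, -0.0]]
force: [-0.5, -0.2, -0.1]
gripper_width: 0.3
```

View pics/c2.png

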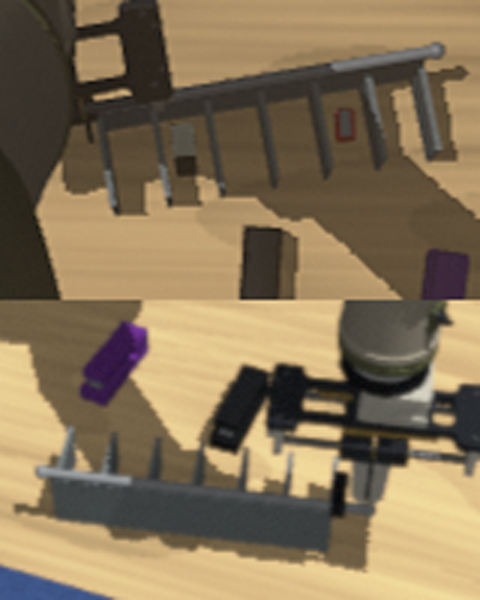

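The fingertip sits right beside the marker, scene crop (350,490), just above the rail. I'll push about 100 mm.

```bash
python3 -m crank '[[1,2,-11,0,0],[1,4,-22,0,0],[1,6,-33,0,0],[1,8.5,-44,0,0],[1,10.5,-55,0,0],[1,13,-66,0,0],[1,15,-77,0,0],[1,17,-88,0,0],[1,19,-98,0,0],[1,19,-98,0,0]]'
python3 - <<'E'
from bench import robot
import cv2
for n in("scene","top"):
    cv2.imwrite(f"pics/{n}3.png",robot.get_image(n)["frame"][:,:,::-1])
a=cv2.imread("pics/top3.png")[130:230,240:400];b=cv2.imread("pics/scene3.png")[175:275,250:410]
cv2.imwrite("pics/c3.png",cv2.resize(cv2.vconcat([a,b]),None,fx=3,fy=3,interpolation=cv2.INTER_CUBIC))
from h import *
k=np.load("rack.npz");q=robot.read_state()["tool_pos"][:2]-k["O"];print(q@k["x"],q@k["y"])
E
```

```text
time: 5.3
tool_pos: [616.8, 6.6, 97.6]
tcp_rot: [[-0.982, -0.0, 0.19], [-0.19, -0.001, -0.982], [0.0, -1.0, 0.001]]
force: [0.5, -0.1, -0.1]
gripper_width: 0.5
33.47650664808959 64.44184463704875
```

View pics/c3.png

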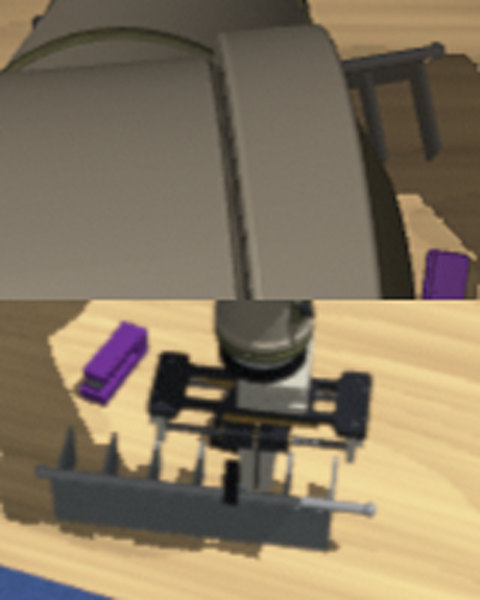

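The marker has moved to scene crop (232,480) with the finger behind it. I'll measure its y from the mask.

```bash
python3 - <<'E'
from h import *
k=np.load("rack.npz");s=np.load("scene0.npz");O,x,y=k["O"],k["x"],k["y"]
im=cv2.imread("pics/scene3.png");g=im.max(2)
r=g[220:250,315:340];m=(r<40).astype(np.uint8)
n,l,st,c=cv2.connectedComponentsWithStats(m)
for i in range(1,n):
  if st[i][4]>20:
    u0,v0,w,h,_=st[i];print(st[i],c[i])
    for v in (v0+2,v0+4,v0+6):
      us=np.where(l[v]==i)[0]
      print(v,us.min(),us.max())
    cu=315+c[i][0];cv=220+c[i][1]
    for z in (88,94,):
      q=onz(s,cu,cv,z)[:2]-O;print(z,q@x,q@y)
# same on initial
im=cv2.imread("pics/scene0.png");r=im.max(2)[225:255,352:376];m=(r<40).astype(np.uint8)
n,l,st,c=cv2.connectedComponentsWithStats(m)
for i in range(1,n):
  if st[i][4]>20:
    print(st[i],c[i]);q=onz(s,352+c[i][0],225+c[i][1],92)[:2]-O;print(q@x,q@y)
E
```

```text
[ 5  0 14  5 55] [11.74545455  1.63636364]
2 5 18
4 11 13Traceback (most recent call last):
  File "<stdin>", line 11, in <module>
    return umr_minimum(a, axis, None, out, keepdims, initial, where)
ValueError: zero-size array to reduction operation minimum which has no identity
```

```bash
python3 - <<'E'
from h import *
k=np.load("rack.npz");s=np.load("scene0.npz");O,x,y=k["O"],k["x"],k["y"]
for f,(a,b,c0,d) in (("pics/scene0.png",(225,255,350,376)),("pics/scene3.png",(226,250,315,340))):
  im=cv2.imread(f);r=im.max(2)[a:b,c0:d];m=(r<40).astype(np.uint8)
  n,l,st,c=cv2.connectedComponentsWithStats(m)
  for i in range(1,n):
    if st[i][4]>15:
      print(f,st[i],c[i])
      for z in (88,92,96):
        q=onz(s,c0+c[i][0],a+c[i][1],z)[:2]-O;print(z,q@x,q@y)
E
```

```text
pics/scene0.png [10  8  5 13 37] [12.32432432 14.51351351]
88 37.39311962245241 137.9010376075009
92 40.60317273546071 137.91006853497163
96 43.81322584846901 137.91909946244235
pics/scene3.png [10  3  5 14 53] [11.73584906  9.8490566 ]
88 38.889419861302386 39.28759898170079
92 42.0933946957068 39.69721793187015
96 45.29736953011133 40.106836882039495
```

Marker is at y≈39.5, and the tool-to-marker offset of 24.9 matches geometry. It needs 17.5 mm more. Then I'll back off and lift.

```bash
python3 -m crank '[[1,1,-6,0,0],[1,2,-12,0,0],[1,3.3,-17.3,0,0],[1,3.3,-17.3,0,0],[1,1,-5,0,0],[1,0,0,0,0],[1,0,0,30,0],[1,0,0,60,0],[1,-40,10,80,0],[1,-90,20,80,0]]'
python3 -m crank '[[1,-50,30,0,0],[1,-100,60,0,0],[1,-120,110,0,0],[1,-120,160,0,0],[1,-120,160,0,0],[1,-120,160,0,0],[1,-120,160,0,0],[1,-120,160,0,0],[1,-120,160,0,0],[1,-120,160,0,0]]'
python3 - <<'E'
from bench import robot
import cv2
for n in("scene","top"):
    cv2.imwrite(f"pics/{n}4.png",robot.get_image(n)["frame"][:,:,::-1])
a=cv2.imread("pics/top4.png")[130:260,240:440];b=cv2.imread("pics/scene4.png")[155:285,230:430]
cv2.imwrite("pics/c4.png",cv2.resize(cv2.vconcat([a,b]),None,fx=2.3,fy=2.3,interpolation=cv2.INTER_CUBIC))
from h import *
k=np.load("rack.npz");O,x,y=k["O"],k["x"],k["y"];s=np.load("scene0.npz")
r=cv2.imread("pics/scene4.png").max(2)[222:250,310:334];m=(r<40).astype(np.uint8)
n,l,st,c=cv2.connectedComponentsWithStats(m)
for i in range(1,n):
    if st[i][4]>15:
        q=onz(s,310+c[i][0],222+c[i][1],89)[:2]-O;print(st[i],q@x,q@y)
E
```

```text
time: 6.65
tool_pos: [526.9, 29.0, 178.9]
tcp_rot: [[-0.981, 0.003, 0.192], [-0.192, 0.001, -0.981], [-0.003, -1.0, 0.0]]
force: [-0.6, 0.6, -0.4]
gripper_width: 0.4
time: 7.9
tool_pos: [406.8, 187.7, 177.6]
tcp_rot: [[-0.982, -0.0, 0.191], [-0.191, -0.0, -0.982], [0.0, -1.0, 0.0]]
force: [0.1, 0.3, -0.1]
gripper_width: 0.5
[11  0  9  3 20] -6.891519757094991 28.769247944299167
[ 9  7  5 13 46] 40.26479247326059 23.328284164354496
```

View pics/c4.png

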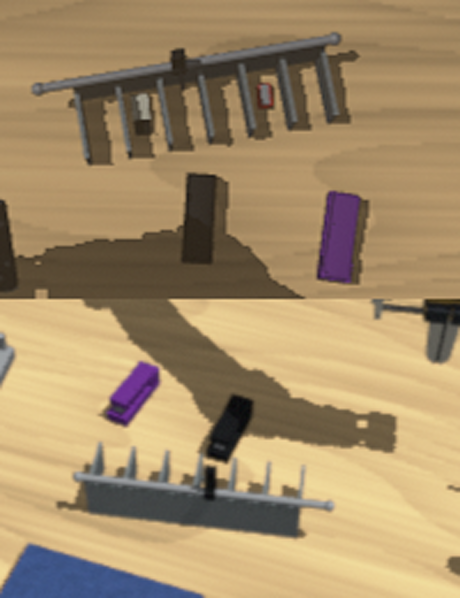

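Marker stands at y≈22–23, between dividers 3 and 4 (top crop (179,60)). Next I'll refine the stapler pose and check the bay lines.

```bash
python3 - <<'E'
from h import *
k=np.load("rack.npz");O,x,y=k["O"],k["x"],k["y"];t=np.load("top0.npz")
im=cv2.imread("pics/top0.png")
r=im[195:252,312:345].max(2);m=(r<50).astype(np.uint8)
c=max(cv2.findContours(m,0,2)[0],key=cv2.contourArea);b=cv2.boxPoints(cv2.minAreaRect(c))+[312,195];print(b)
for z in(20,38):
  P=np.array([onz(t,*p,z)[:2] for p in b]);q=(P.mean(0)-O);print(z,"c world",P.mean(0),"rack",q@x,q@y)
  E=[P[(i+1)%4]-P[i] for i in range(4)];e=max(E,key=np.linalg.norm);e=e*np.sign(e[0]);print([np.linalg.norm(a).round(1) for a in E],np.degrees(np.arctan2(e[1],e[0])))
T=lambda u,v:crop((u,v),(240,130),4)
for p in [(279,145),(297,256),(350,125),(368,245)]:
  q=onz(t,*T(*p),50)[:2]-O;print("div",q@x,q@y)
a=cv2.resize(im[145:205,290:350],None,fx=10,fy=10,interpolation=cv2.INTER_CUBIC);cv2.imwrite("pics/div.png",a)
E
```

```text
[[318.95330715 242.74708557]
 [321.29182911 205.33073807]
 [333.30739212 206.08171082]
 [330.96887207 243.49805832]]
20 c world [471.98719626 -57.91932714] rack -120.93501321101185 27.552248041034517
[np.float64(91.1), np.float64(29.4), np.float64(91.2), np.float64(29.0)] -2.945314401166189
38 c world [470.19299239 -57.40964036] rack -122.59937862495403 28.394171973484255
[np.float64(89.6), np.float64(28.9), np.float64(89.6), np.float64(28.5)] -2.9453144011661854
div 22.037664039147117 43.706419577378874
div -46.589074626773616 44.74707273366153
div 26.90774163706867 -0.6129212318167017
div -47.33321503265348 1.8820616077919183
```

View pics/div.png

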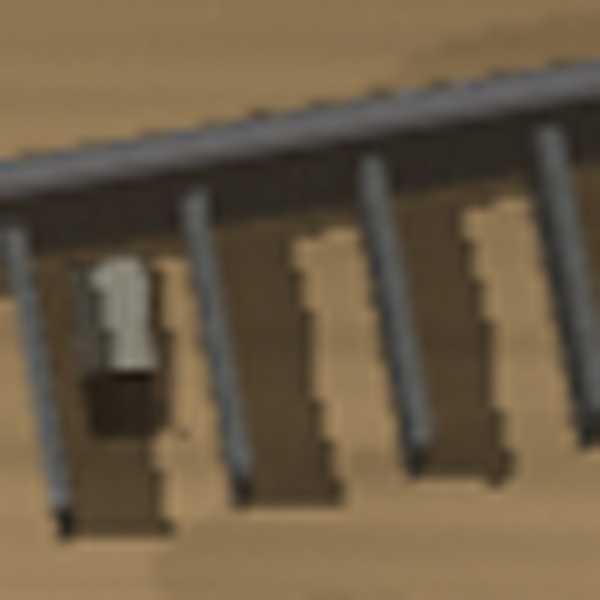

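Divider lines fall at y≈44 and ≈0.5, which confirms the rack frame. The stapler is at rack (-122,28), turned -13.9°. A sideways nudge at its tail from +y toward -y will both align and centre it. I'll go beside the tail first.

```bash
python3 -m crank '[[1,30,-50,0,0],[1,40,-100,0,0],[1,30,-150,0,0],[1,22,-195,0,0],[1,22,-195,-40,0],[1,22,-195,-80,0],[1,22,-195,-120,0],[1,22,-195,-140,0],[1,22,-195,-140,0],[1,22,-195,-140,0]]'
```

```text
time: 9.25
tool_pos: [428.6, -6.9, 37.3]
tcp_rot: [[-0.981, -0.001, 0.192], [-0.192, 0.0, -0.981], [0.001, -1.0, -0.0]]
force: [-0.3, -0.0, -0.5]
gripper_width: 0.2
```

```bash
python3 - <<'E'
from bench import robot
from h import *
for n in("scene","top"):
    cv2.imwrite(f"pics/{n}5.png",robot.get_image(n)["frame"][:,:,::-1])
b=cv2.imread("pics/scene5.png")[145:265,270:430]
cv2.imwrite("pics/c5.png",cv2.resize(b,None,fx=4,fy=4,interpolation=cv2.INTER_CUBIC))
k=np.load("rack.npz");q=robot.read_state()["tool_pos"][:2]-k["O"];print(q@k["x"],q@k["y"])
E
```

```text
-153.4788136566852 85.8059052995528
```

View pics/c5.png

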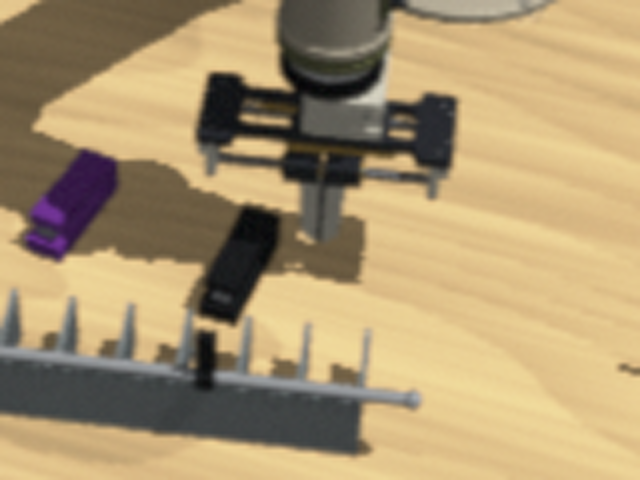

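The finger stands clear beside the stapler's tail (crop (320,230)). I'll lower it, push 30 mm in rack -y, and back off.

```bash
python3 -m crank '[[1,0,0,-19,0],[1,0,0,-19,0],[1,1,-5,-19,0],[1,2,-10,-19,0],[1,3,-14,-19,0],[1,4,-18,-19,0],[1,4.5,-22,-19,0],[1,5,-26,-19,0],[1,5.7,-29.5,-19,0],[1,5.7,-29.5,-19,0]]'
python3 -m crank '[[1,-1,8,0,0],[1,-3,16,20,0],[1,-3,30,60,0],[1,-3,60,100,0],[1,10,110,100,0],[1,10,160,100,0],[1,10,190,100,0],[1,10,190,100,0],[1,10,190,100,0],[1,10,190,100,0]]'
cat > look.py <<'E'
import sys
from bench import robot
from h import *
i=sys.argv[1]
for n in("scene","top"):
    cv2.imwrite(f"pics/{n}{i}.png",robot.get_image(n)["frame"][:,:,::-1])
im=cv2.imread(f"pics/top{i}.png")
a=im[130:260,240:440];b=cv2.imread(f"pics/scene{i}.png")[155:285,230:430]
cv2.imwrite(f"pics/c{i}.png",cv2.resize(cv2.vconcat([a,b]),None,fx=2.3,fy=2.3,interpolation=cv2.INTER_CUBIC))
k=np.load("rack.npz");O,x,y=k["O"],k["x"],k["y"];t=np.load("top0.npz")
q=robot.read_state()["tool_pos"][:2]-O;print("tool",q@x,q@y)
m=(im[190:252,300:350].max(2)<50).astype(np.uint8)
c=max(cv2.findContours(m,0,2)[0],key=cv2.contourArea);b=cv2.boxPoints(cv2.minAreaRect(c))+[300,190]
P=np.array([onz(t,*p,30)[:2] for p in b]);q=(P.mean(0)-O);print("c world",P.mean(0),"rack",q@x,q@y)
E=[P[(i+1)%4]-P[i] for i in range(4)];e=max(E,key=np.linalg.norm);e=e*np.sign(e[0]);print([np.linalg.norm(a).round(1) for a in E],np.degrees(np.arctan2(e[1],e[0]))-10.97)
E
python3 look.py 6
```

```text
time: 10.6
tool_pos: [434.5, -36.8, 18.6]
tcp_rot: [[-0.982, 0.0, 0.191], [-0.191, -0.0, -0.982], [-0.0, -1.0, 0.0]]
force: [0.2, -0.1, 0.3]
gripper_width: 0.4
time: 11.85
tool_pos: [444.2, 152.4, 118.5]
tcp_rot: [[-0.982, -0.0, 0.19], [-0.19, -0.001, -0.982], [0.001, -1.0, 0.001]]
force: [-0.6, 0.3, -0.3]
gripper_width: 0.4
tool -107.9342398887402 239.4276085492771
c world [544.21549376 -27.17438028] rack -44.17472579011476 43.98505033514837
[np.float64(0.0), np.float64(0.0), np.float64(0.0), np.float64(0.0)] -10.97
```

View pics/c6.png

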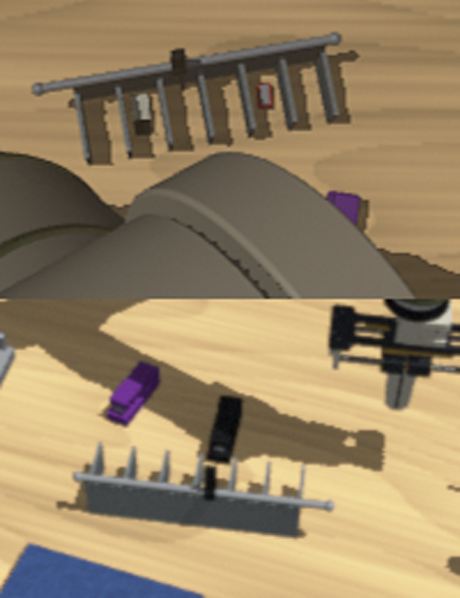

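The stapler turned without tipping, but the arm hides the top view. I'll raise it for a clear look.

```bash
python3 -m crank '[[1,-15,15,40,0],[1,-25,30,70,0],[1,-20,60,90,0],[1,-20,60,90,0],[1,-20,60,90,0],[1,-20,60,90,0],[1,-20,60,90,0],[1,-20,60,90,0],[1,-20,60,90,0],[1,-20,60,90,0]]'
python3 look.py 7
```

```text
time: 13.2
tool_pos: [424.4, 213.5, 208.6]
tcp_rot: [[-0.982, -0.0, 0.191], [-0.191, -0.0, -0.982], [0.0, -1.0, 0.0]]
force: [0.1, -1.0, 0.1]
gripper_width: 0.4
tool -115.9534763570655 303.1573906555938
c world [474.97712404 -63.46756413] rack -119.05596562058095 21.536287439014917
[np.float64(30.1), np.float64(91.5), np.float64(29.6), np.float64(91.4)] -3.292453608594614
```

View pics/c7.png

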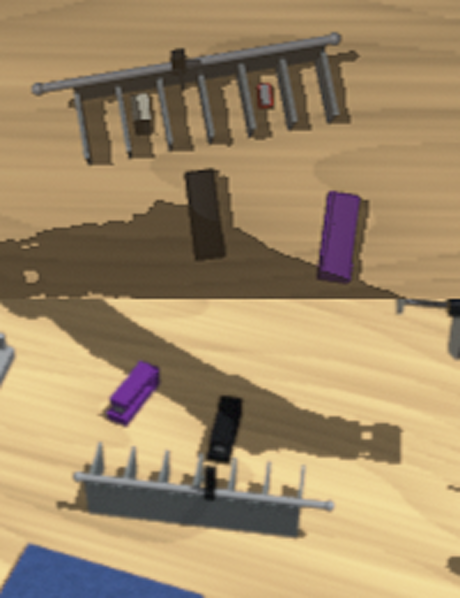

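Stapler is now at rack (-119, 21.5), yaw -3.3°, which is very close. Next I'll place the closed fingers behind the tail. That's near the minimum reach, so I'll check there while still above stapler height.

```bash
python3 -m crank '[[1,10,-50,0,0],[1,20,-100,0,0],[1,20,-150,-20,0],[1,10,-200,-50,0],[1,0,-250,-90,0],[1,-8,-286,-130,0],[1,-8,-286,-140,0],[1,-8,-286,-140,0],[1,-8,-286,-140,0],[1,-8,-286,-140,0]]'
python3 look.py 8
```

```text
time: 14.55
tool_pos: [417.0, -72.1, 69.3]
tcp_rot: [[-0.981, 0.001, 0.192], [-0.192, -0.0, -0.981], [-0.001, -1.0, 0.0]]
force: [-1.1, 1.1, 0.1]
gripper_width: 0.4
tool -177.82443496486846 24.008310759115897
c world [511.62106063 -53.15961028] rack -81.1198415062917 24.679929939730638
[np.float64(37.9), np.float64(20.6), np.float64(37.8), np.float64(20.5)] -54.744861949723294
```

View pics/c8.png

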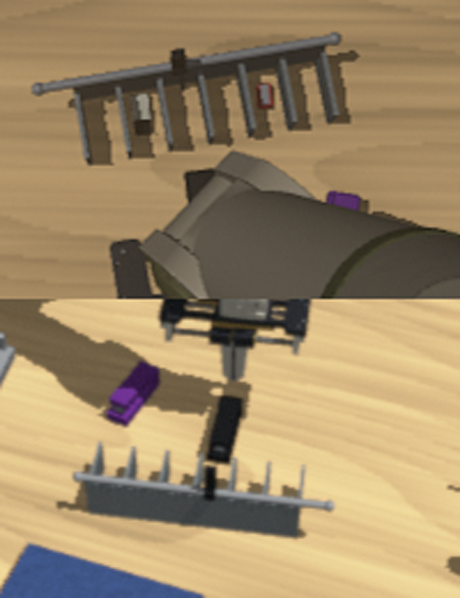

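```bash
python3 -m crank '[[1,-2,-1,0,0],[1,-5,-2,0,0],[1,-5,-2,0,0],[1,-5,-2,-8,0],[1,-5,-2,-15,0],[1,-5,-2,-15,0],[1,-5,-2,-15,0],[1,-5,-2,-15,0],[1,-5,-2,-15,0],[1,-5,-2,-15,0]]'
python3 look.py 9
```

```text
time: 15.9
tool_pos: [411.4, -74.5, 53.7]
tcp_rot: [[-0.982, 0.0, 0.191], [-0.191, -0.0, -0.982], [-0.0, -1.0, 0.0]]
force: [-0.2, -0.5, 0.1]
gripper_width: 0.7
tool -183.52179463103397 22.827777696146306
c world [499.56167051 -58.13246819] rack -93.90537046618381 22.093725164745198
[np.float64(26.6), np.float64(41.3), np.float64(26.5), np.float64(41.3)] -10.343581433018079
```

```bash
python3 - <<'E'
import cv2
b=cv2.imread("pics/scene9.png")[165:245,280:380];cv2.imwrite("pics/d9.png",cv2.resize(b,None,fx=6,fy=6,interpolation=cv2.INTER_CUBIC))
E
```

```text
(no output)
```

View pics/d9.png

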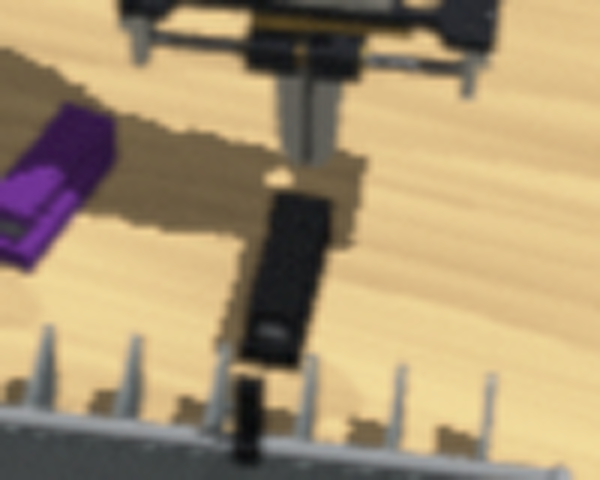

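Fingers stand behind the tail (crop (310,150)) at rack (-183.5, 22.8). I'll lower them and push about 20 mm to square up before the mouth.

```bash
python3 -m crank '[[1,0,0,-18,0],[1,0,0,-36,0],[1,0,0,-36,0],[1,5,1,-36,0],[1,10,2,-36,0],[1,15,3,-36,0],[1,20,4,-36,0],[1,25,5,-36,0],[1,28.5,5.5,-36,0],[1,28.5,5.5,-36,0]]'
python3 look.py 10
python3 - <<'E'
import cv2
b=cv2.imread("pics/scene10.png")[165:245,280:380];cv2.imwrite("pics/d10.png",cv2.resize(b,None,fx=6,fy=6,interpolation=cv2.INTER_CUBIC))
E
```

```text
time: 17.25
tool_pos: [440.5, -68.7, 17.6]
tcp_rot: [[-0.982, 0.001, 0.191], [-0.191, 0.001, -0.982], [-0.001, -1.0, -0.0]]
force: [-0.2, -0.5, -1.0]
gripper_width: 0.7
tool -154.13122708233678 22.944558539224712
c world [526.04417759 -40.82056201] rack -64.61152922013774 34.0476426049522
[np.float64(7.3), np.float64(17.2), np.float64(7.3), np.float64(17.1)] -10.100947111887013
```

View pics/d10.png

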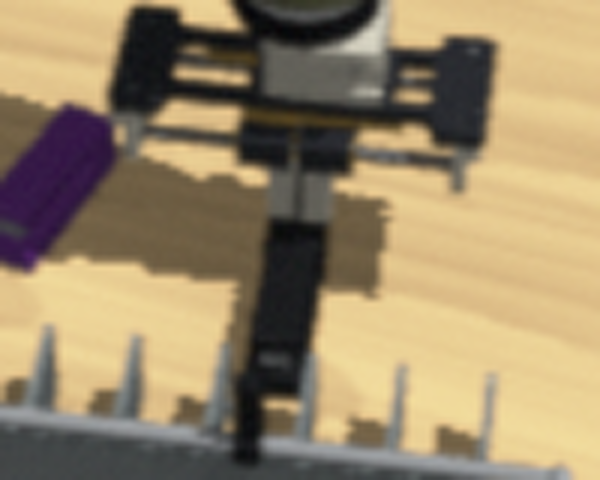

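View pics/c10.png

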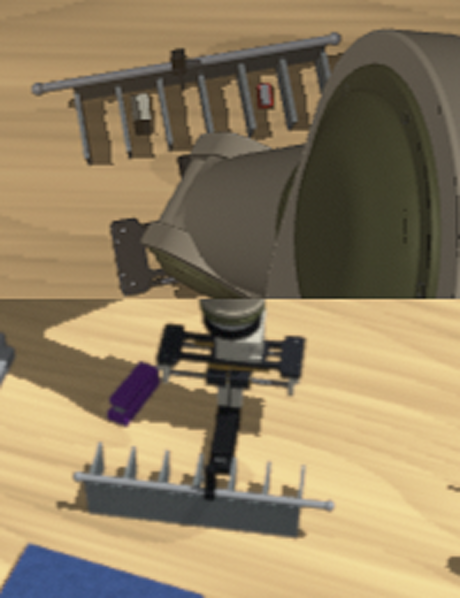

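```bash
python3 - <<'E'
from h import *
k=np.load("rack.npz");O,x,y=k["O"],k["x"],k["y"];t=np.load("top0.npz");s=np.load("scene0.npz")
D=lambda u,v:crop((u,v),(280,165),6)
def p(n,c,uv,z):
  q=onz(c,*uv,z)[:2]-O;print(n,z,(q@x).round(1),(q@y).round(1))
p("nose right base",s,D(297,396),0)
p("tail right top",s,D(328,225),34);p("tail left top",s,D(270,222),34)
p("nose right top",s,D(305,358),38)
im=cv2.imread("pics/top10.png")[170:215,300:350];cv2.imwrite("pics/e10.png",cv2.resize(im,None,fx=12,fy=12,interpolation=cv2.INTER_CUBIC))
E
```

```text
nose right base 0 -53.0 34.5
tail right top 34 -141.6 38.2
tail left top 34 -139.2 8.1
nose right top 38 -46.6 38.9
```

View pics/e10.png

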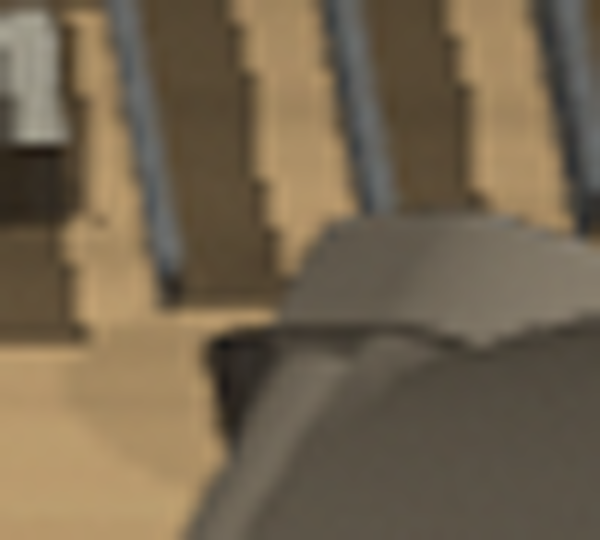

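```bash
python3 - <<'E'
from h import *
k=np.load("rack.npz");O,x,y=k["O"],k["x"],k["y"];t=np.load("top0.npz")
for n,uv,z in (("nose+y",(210,337),38),("side",(230,440),38),("div3 tip",(165,275),50),("div4",(380,210),50)):
  q=onz(t,*crop(uv,(300,170),12),z)[:2]-O;print(n,q@x,q@y)
E
```

```text
nose+y -55.49723640124841 38.55534752624466
side -76.72747560516449 38.24589676010404
div3 tip -43.571361560560156 45.628673005233786
div4 -38.0074484935138 1.1934827969385426
```

Side is at y≈38.4 with the divider face at ≈41.5, so the stapler is centred and square to the bay. Pushing in.

```bash
python3 -m crank '[[1,7,1.4,0,0],[1,14,2.7,0,0],[1,21,4.1,0,0],[1,28,5.4,0,0],[1,35,6.8,0,0],[1,42,8.1,0,0],[1,49,9.5,0,0],[1,56,10.9,0,0],[1,62,12,0,0],[1,62,12,0,0]]'
python3 look.py 11
```

```text
time: 18.6
tool_pos: [502.8, -56.7, 17.6]
tcp_rot: [[-0.982, 0.001, 0.191], [-0.191, 0.001, -0.982], [-0.001, -1.0, -0.0]]
force: [-0.5, 0.1, -0.4]
gripper_width: 0.5
tool -91.17511297450466 22.89920298200685
c world [468.92638077 -38.11897923] rack -120.17051561651644 47.57318489122772
[np.float64(0.0), np.float64(0.0), np.float64(0.0), np.float64(0.0)] -10.97
```

View pics/c11.png

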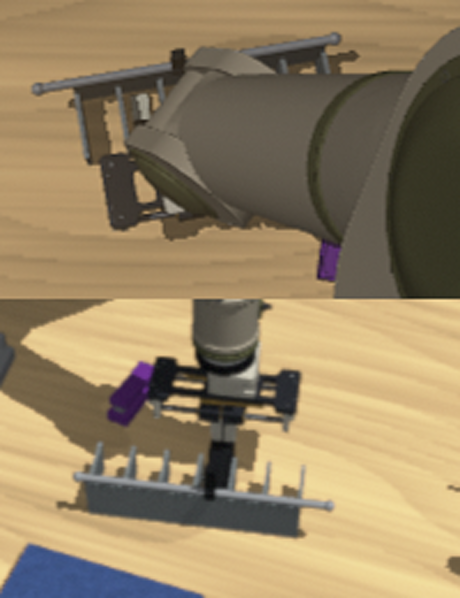

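Stapler is inside the bay, with about 18.5 mm left. I'll finish slowly and watch the force.

```bash
python3 -m crank '[[1,3,0.6,0,0],[1,6,1.2,0,0],[1,9,1.7,0,0],[1,12,2.3,0,0],[1,14,2.7,0,0],[1,15,2.9,0,0],[1,16,3.1,0,0],[1,17,3.3,0,0],[1,17,3.3,0,0],[1,17,3.3,0,0]]'
python3 -m crank '[[1,0.5,0.1,0,0],[1,0.5,0.1,0,0],[1,1,0.2,0,0],[1,1,0.2,0,0],[1,1.5,0.3,0,0],[1,1.5,0.3,0,0],[1,2,0.4,0,0],[1,2,0.4,0,0],[1,2,0.4,0,0],[1,2,0.4,0,0]]'
python3 look.py 12
```

```text
time: 19.95
tool_pos: [519.2, -53.5, 17.6]
tcp_rot: [[-0.982, 0.0, 0.191], [-0.191, 0.0, -0.982], [-0.001, -1.0, -0.0]]
force: [-0.0, 0.4, -0.5]
gripper_width: 0.6
time: 21.2
tool_pos: [519.8, -53.5, 17.5]
tcp_rot: [[-0.982, -0.002, 0.191], [-0.191, -0.001, -0.982], [0.002, -1.0, 0.0]]
force: [-6.2, -0.7, 5.5]
gripper_width: 0.4
tool -73.17765089929757 22.78293521856868
c world [495.75073606 -52.14901506] rack -96.50755996928167 28.693235935381086
[np.float64(9.7), np.float64(9.7), np.float64(9.6), np.float64(9.7)] -10.211205153893417
```

The wrist reads about 6 N in -x, and the tool advanced only 0.6 mm of the 2 mm commanded. It's at -73.2 against the -72.5 predicted for home, so the nose is on the board. I'll back off and look.

```bash
python3 -m crank '[[1,-10,-2,0,0],[1,-25,-5,0,0],[1,-25,-5,30,0],[1,-25,-5,70,0],[1,-25,-5,110,0],[1,-40,40,160,0],[1,-50,90,160,0],[1,-60,140,160,0],[1,-70,190,160,0],[1,-80,240,160,0]]'
python3 -m crank '[[1,-10,20,20,0],[1,-10,30,30,0],[1,-10,30,30,0],[1,-10,30,30,0],[1,-10,30,30,0],[1,-10,30,30,0],[1,-10,30,30,0],[1,-10,30,30,0],[1,-10,30,30,0],[1,-10,30,30,0]]'
python3 look.py 13
python3 - <<'E'
import cv2
a=cv2.imread("pics/top13.png")[140:215,270:370];b=cv2.imread("pics/scene13.png")[180:255,280:380]
cv2.imwrite("pics/d13.png",cv2.resize(cv2.hconcat([a,b]),None,fx=4,fy=4,interpolation=cv2.INTER_CUBIC))
E
```

```text
time: 22.55
tool_pos: [440.3, 187.7, 177.6]
tcp_rot: [[-0.982, 0.001, 0.191], [-0.191, -0.0, -0.982], [-0.001, -1.0, 0.001]]
force: [0.6, 1.4, 1.2]
gripper_width: 0.4
time: 23.8
tool_pos: [430.9, 216.8, 207.6]
tcp_rot: [[-0.982, 0.0, 0.191], [-0.191, 0.0, -0.982], [-0.0, -1.0, -0.0]]
force: [0.6, -0.1, -0.1]
gripper_width: 0.7
tool -108.9849242729398 305.0581280217754
c world [540.72504536 -49.02394873] rack -51.76078852085707 23.199513935486728
[np.float64(29.4), np.float64(33.2), np.float64(29.3), np.float64(33.2)] -0.09668777990892785
```

View pics/d13.png

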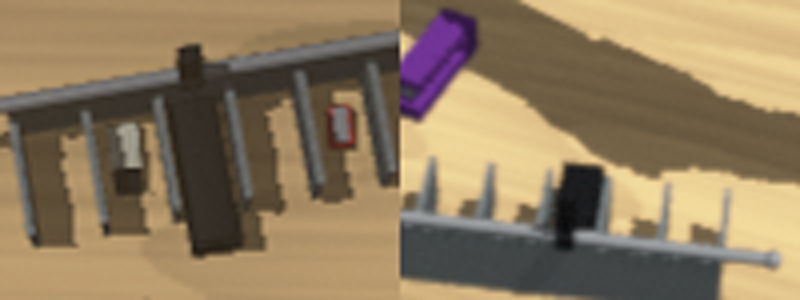

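View pics/top13.png

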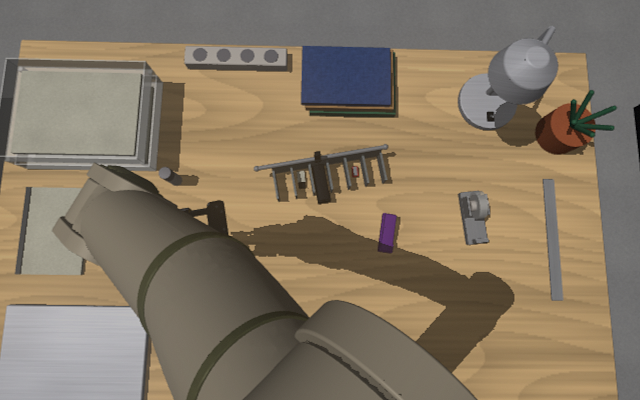

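```bash
python3 - <<'E'
from h import *
k=np.load("rack.npz");O,x,y=k["O"],k["x"],k["y"];t=np.load("top0.npz");s=np.load("scene0.npz")
for uv,z in (((196,254),20),((196,254),34),((242,246),34),((242,246),20)):
  q=onz(t,*crop(uv,(270,140),4),z)[:2]-O;print("tail",z,q@x,q@y)
r=cv2.imread("pics/scene13.png").max(2)[:, :]
# marker base row just on rail, crop (564,240)
q=onz(s,*crop((165,205),(280,180),4),105)[:2]-O;print("marker",q@x,q@y)
q=onz(t,*crop((189,48),(270,140),4),114)[:2]-O;print("marker top view",q@x,q@y)
a=cv2.imread("pics/scene0.png");b=cv2.imread("pics/scene13.png")
cv2.imwrite("pics/f13.png",cv2.vconcat([a[180:300,180:520],b[180:300,180:520]]))
E
```

```text
tail 20 -66.72819849245367 36.44980124083145
tail 34 -68.75259305519378 36.98482650057271
tail 34 -68.74661770406028 8.785663309172719
tail 20 -66.72214158581312 7.865757395418341
marker 37.507751171698565 22.691480822231924
marker top view 36.63821202343924 23.339454125596514
```

View pics/f13.png

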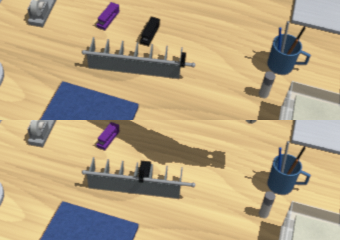

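Tail is at x≈-66 to -68 (home -65, pixel limit about 2 mm), y≈22.9, yaw≈0°. The marker is at y≈23, and the bystanders haven't moved. Handing in.

```bash
python3 -c "
from bench import robot
print(robot.hand_in())"
```

```text
the job is handed in; nothing more can be done
None
```

I pushed the marker along the rail to the third bay, squared the black stapler with a sideways nudge at its tail, and pushed it into the third bay against the back board. I handed the job in at about 24 s; it reported no verdict.

Last checks:
- **Marker:** it stands at rack y ≈ 22.7 to 23.3 mm (target 22, ±14 allowed).
- **Stapler:** centred at y ≈ 22.9 mm, about 0° off the bay's line. It showed no sign of lifting or tipping in the pictures.
- **Nose against the board:** at the end of the push the wrist read about 6 N and the tool stopped within 1 mm of the predicted home position. The camera put the tail 1 to 4 mm short of home, depending on the height assumed for its edge. That is a small disagreement, but inside the 7 mm limit.
- **Surroundings:** in the before and after pictures the bystanders and the purple stapler look unmoved, and the arm stands clear of everything.

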